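Let one vial out of a treadle dispenser

ROBOT

A 6-joint arm with a two-finger parallel gripper is mounted at the origin on a cart in front of the work surface, level with it; the furniture and walls round the work are solid. World frame = base frame: x ahead of the robot, y to its left, z up, the work surface at z = 0. Lengths are in mm, angles in degrees, forces in N, time in s.
With the tool pointing down it reaches from about 350 to 850 mm from the base axis. Payload 8.1 kg.
Tool frame: the origin (TCP) lies at the very end of the fingers, on their centre line; the grasp point (between the pads) lies 19 mm behind it (r.grip_depth is the distance from the TCP to the grasp point, in mm); y points along the fingers, z is the direction in which the jaws open and shut, and the axes are right-handed (so a half turn about y gives the same grasp; the last joint's range is limited). The gripper opens to 85 mm and grips with 20 to 120 N. Pads are 22 mm wide; open, the fingers measure 114 mm over their backs; the gripper's body (76 mm by 85 mm) begins 54 mm behind the grasp point. The pads swing forward as they close: fully open they stand 13 mm farther back than shut.
Start: joints at [59.393, 7.471, 85.268, -0, 87.261, -4.893], TCP at [260.311, 540.595, 201.392] pointing down, gripper open.
Joint ranges: [-169.43, 169.43], [-51.17, 129.36], [1.28, 143.12], [-76.62, 256.62], [0, 156.53], [-152.29, 152.29]. Speed limits (degrees/s): [136.94, 136.94, 159.86, 180, 180, 180].

INTERFACE

Orientations are given as [roll, pitch, yaw] about the fixed x, y, z axes, in that order (R = Rz(yaw) Ry(pitch) Rx(roll)).
In Python, from bench import readout, eyes, r gives the robot as it stands. The module is installed in compiled form; this text tells all that it offers.
- The arm moves only by the tool move_arm, never from a script. Its argument "motion" is text: rows parted by semicolons, each of 6 numbers parted by spaces: the shift along the world's x, y, z in cm, then the turn, a rotation vector about the world's x, y, z in degrees. A call has 1 to 10 rows; each row is the pose to reach, as a shift and turn from the pose commanded when the call began; what a row does not reach only later rows make up. A row lasts 1/12 s, in which the tool goes at most 41.7 mm and 7.16 degrees, less where a joint would pass 70% of its speed; a pose out of reach is approached as far as the arm can. A call with a gripper value outside its range is refused whole. "fingers" is the finger opening in cm, from 0 to 8.54, set as the call begins (left out, the last holds). The fingers move at their own pace and stop on an object; "squeeze" is the grip in N (left out, the last holds). Time passes only in rows, so rows that repeat a pose let the fingers close. It gives the time, the measured TCP pose, the force and the opening at its end, in the units of the state.
- readout.sense(): the state, without advancing time (a new reading comes with each control period).
- eyes.snapshot(name): name is "side" or "top" or "wrist"; returns a dict with "image" (400x640x3 uint8, blue, green, red), "fx", "fy", "cx", "cy" (pixels), "dist_coeffs" ([k1, k2, p1, p2, k3] as OpenCV has them; the pictures are not rectified), "world_to_cam" (4x4, takes a point from world to camera coordinates). Camera axes: x right, y down, z forward; pixel columns grow to the right and rows downward; lengths in mm; the calibration is good to about 2 mm. A picture is of the moment at which its call begins. There is no depth.
- r.hand_in(): hands the job in, once; it reports no verdict.
The state is a dict: "time": time; "joint_pos": joint angles; "qd": joint speeds; "joint_efforts": joint torques, N m; "tool_pos": TCP position; "tcp_rot": TCP orientation; "ft_force": force on the tool from outside, world axes, zero at the start; "wrist_torque": the same for the moment, N m; "finger_gap": finger opening in mm.
Only numpy, scipy, OpenCV 4.12 (cv2) and the standard library are available. Lean on these libraries where they do the work, as an engineer would, in place of code of your own. Each camera call takes 0.05 s, during which the arm holds its last target. There are 200 camera calls.

TASK

Two small treadle dispensers stand on the bench, each holding one vial behind a gate. Press down the treadle of the one that holds the blue-capped vial until it meets its stop, hold it there until the vial has rolled to the low front end of its chute, then let the treadle come all the way up. Do not press the treadle of the other one, which holds the orange-capped vial.

Things in the scene. Friction and masses are not known exactly. Their poses are not given: they have to be found in the camera images.
- blue_pad (a point): Middle of the top of the black ribbed pad, 46 (x) x 40 (y) mm, of the treadle to press; level, 66 mm above the bench when up. x points to the dispenser's rear (hinge 180 mm behind), y left to its chute, z up. The chute, left of the pad from y = 38 mm, slopes down to the front, at most 95 mm above the bench. A fixed grey cover, top 72 mm above the bench, hides the treadle's arm from 45 mm behind this point, so press on the pad.
- blue_pedal (a joint): Angle of that treadle: 0 up (spring-held), growing as it is pressed, 0.22 rad at its stop, where the pad's middle is 39 mm lower. The pad takes about 3 N to start moving and 7 N at the stop. A steel gate bar across the chute sinks with the treadle, clears the vial only near the stop and springs up again on release.
- blue_vial_center (a point): Centre of the blue-capped white vial, 24 mm across, 48 mm long, lying across the chute. It starts against the gate, about 115 mm along x and 68 mm along y from the pad, and rolls to the front stop of the chute, beside the pad (about 8 mm before it along x, 68 mm along y, 32 mm above the bench).
- orange_pedal (a joint): hinge angle of the treadle of the other, otherwise equal dispenser, which holds the orange-capped vial: 0 is up. Leave it up.
Things that resemble listed ones, but are neither listed nor needed, are in the scene too. What is shaped like the part that bears blue_vial_center but pink is not meant.

How it is judged (in metres and radians):
On the way:
1. the treadle of the blue-capped vial's dispenser is held down at its stop by the gripper (within 0.03 rad) for 0.2 s (value of joint blue_pedal above 0.19 rad and contact force between the fingers and anything else above 0.5 N), for 0.2 s.
At the end, for the whole second after the job is handed in: The blue-capped vial lies at rest in the low front end of its chute, beside the raised pad (in the pad's frame 30 mm before to 20 mm behind it along x, 48 to 88 mm along y, its centre under 50 mm above the bench), and the treadle has come up (under 0.03 rad) (y of blue_vial_center in the frame of blue_pad between 0.048 and 0.088 m and x of blue_vial_center in the frame of blue_pad between -0.03 and 0.02 m and height (world z) of blue_vial_center below 0.05 m and value of joint blue_pedal below 0.03 rad and linear speed of blue_vial below 0.02 m/s); the robot touches nothing.
It fails at once if the treadle of the orange-capped vial's dispenser is pressed (more than 0.05 rad) (value of joint orange_pedal above 0.05 rad).
It also fails if it takes over 29 s, if anything falls off the work surface, if the arm or the gripper's body presses on something with over 40 N, if the wrist force passes 120 N, or if a joint passes its speed limit or range.

## Working session

There is one attempt and no reset: what is moved stays moved. The work goes in short steps, Python scripts to look and compute and a tool call to move; the robot and the scene stay as the last step left them, time stands still between calls to the robot, and variables do not carry over. Pictures are saved under pics/ and viewed, about 8 in all and at most 12, crops included, and the job is handed in when it is done.

Besides the shell and the picture viewer there is one more tool, called after "Emit:" by a JSON object that holds its "api" and its "payload". move_arm: Moves the arm, as the interface text tells. Its arguments: {"type":"object","properties":{"motion":{"type":"string"},"fingers":{"type":"number"},"squeeze":{"type":"number"}},"required":["motion"]}

```bash
mkdir -p pics
python3 - <<'E'
from bench import readout, eyes, r
import cv2,pickle
d={}
for n in("top","side"):
    s=eyes.snapshot(n); d[n]=s; cv2.imwrite(f"pics/{n}0.png",s["image"])
    print(n,s["fx"],s["cx"],s["cy"],s["dist_coeffs"],s["world_to_cam"])
pickle.dump(d,open("s0.pkl","wb"))
print(readout.sense())
E
```

```text
top 465.97115637215717 321.49793333830115 200.19236341587802 [0.01151123 0.         0.         0.         0.        ] [[-1.32201782e-01 -9.91222821e-01 -8.82965645e-05  1.94572390e+02]
 [-9.70231452e-01  1.29420347e-01 -2.04698077e-01  5.63997986e+02]
 [ 2.02912833e-01 -2.69757824e-02 -9.78825158e-01  8.48679076e+02]
 [ 0.00000000e+00  0.00000000e+00  0.00000000e+00  1.00000000e+00]]
side 403.6666888934195 319.7600359233217 200.81797127753566 [-0.06633876  0.          0.          0.          0.        ] [[-9.99581974e-01  2.39939099e-02  1.61297821e-02  5.74107395e+02]
 [-2.98104950e-03  4.69392022e-01 -8.82984849e-01  3.91062299e+00]
 [-2.87574499e-02 -8.82663822e-01 -4.69124277e-01  1.02819327e+03]
 [ 0.00000000e+00  0.00000000e+00  0.00000000e+00  1.00000000e+00]]
{'time': 0.1, 'joint_pos': array([ 5.93935560e+01,  7.51068926e+00,  8.53235457e+01, -6.95454731e-04,
        8.72625659e+01, -4.89349203e+00]), 'qd': array([ 0.11805021, -0.19186387, -0.08029175,  0.05857976,  0.06973534,
       -0.01475357]), 'joint_efforts': array([ 2.00802591e-03, -5.70953429e+01, -5.01940119e+01, -7.71420150e-05,
        8.16508866e-03, -4.72405304e-05]), 'tool_pos': array([260.02281389, 540.11441288, 200.4454919 ]), 'tcp_rot': array([-9.00965073e+01,  7.56540181e-03, -2.57129245e+01]), 'ft_force': array([ 0.26646213, -0.39140252,  0.77665409]), 'wrist_torque': array([ 0.0019125 , -0.02783938, -0.00025417]), 'finger_gap': 85.32359323639551}
```

View pics/top0.png

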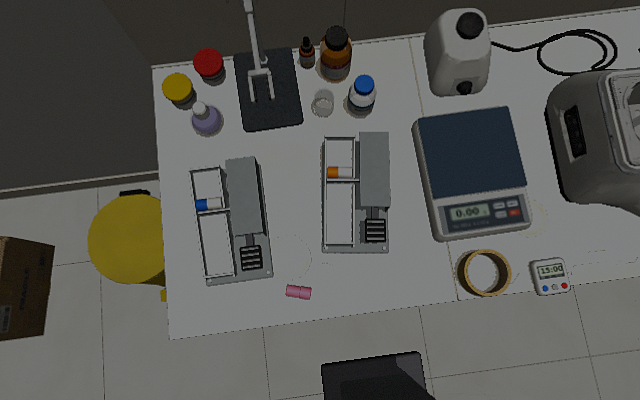

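View pics/side0.png

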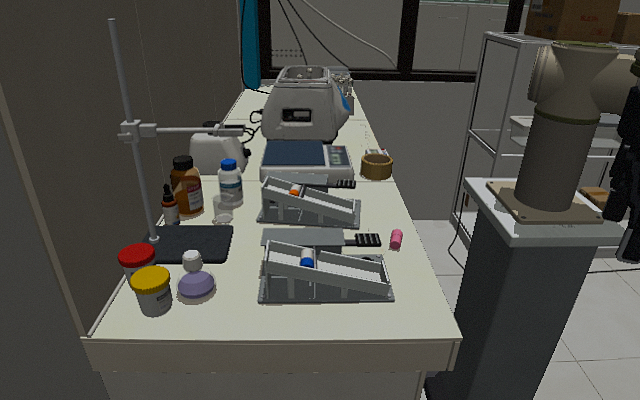

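The top view shows the blue-capped vial in the left dispenser, with its pad at about (251,257). The orange one is on the right, with its pad at (375,230). In the side view the blue pad is at about (368,240).

```bash
cat > h.py <<'E'
import numpy as np,cv2
def K(s): return np.array([[s["fx"],0,s["cx"]],[0,s["fy"],s["cy"]],[0,0,1.]])
def ray(s,uv):
    p=cv2.undistortPoints(np.array([[uv]],float),K(s),np.array(s["dist_coeffs"],float))[0,0]
    T=np.array(s["world_to_cam"]);R=T[:3,:3]
    return -R.T@T[:3,3],R.T@np.array([p[0],p[1],1])
def onz(s,uv,z):
    c,d=ray(s,uv); return c+d*(z-c[2])/d[2]
def tri(a,ua,b,ub):
    c1,d1=ray(a,ua);c2,d2=ray(b,ub)
    t=np.linalg.lstsq(np.c_[d1,-d2],c2-c1,rcond=None)[0]
    p,q=c1+t[0]*d1,c2+t[1]*d2
    return (p+q)/2,np.linalg.norm(p-q)
def proj(s,P):
    T=np.array(s["world_to_cam"]);return cv2.projectPoints(np.array([P],float),cv2.Rodrigues(T[:3,:3])[0],T[:3,3],K(s),np.array(s["dist_coeffs"],float))[0][0,0]
def blob(s,box,thr=60):
    u0,v0,u1,v1=box; g=s["image"].max(2)[v0:v1,u0:u1]
    m=cv2.morphologyEx((g<thr).astype(np.uint8),cv2.MORPH_CLOSE,np.ones((5,5)))
    c=max(cv2.findContours(m,0,2)[0],key=cv2.contourArea)
    (x,y),wh,a=cv2.minAreaRect(c); return np.array([x+u0,y+v0]),wh,a,cv2.boxPoints(((x+u0,y+v0),wh,a))
E
python3 - <<'E'
from h import *;import pickle
d=pickle.load(open("s0.pkl","rb"));t,s=d["top"],d["side"]
for nm,bt,bs in(("blue",(232,238,270,278),(350,230,386,250)),("orange",(360,212,392,246),(330,176,358,192))):
    for thr in(50,65):
        a=blob(t,bt,thr);b=blob(s,bs,thr)
        print(nm,a[0],a[1],a[2],b[0],b[1])
        print(" z66",onz(t,a[0],66),"tri",tri(t,a[0],s,b[0]))
        print(np.array([onz(t,p,66) for p in a[3]])[:,:2].round(0).tolist())
# cover edge directions
for p in((226,158),(257,157),(233,235),(262,232)): print("cover",onz(t,p,72)[:2])
im=np.hstack([cv2.resize(t["image"][140:300,170:290],None,fx=3.6,fy=3.6,interpolation=2),np.zeros((576,2,3),np.uint8)])
cv2.imwrite("pics/c1.png",im)
E
```

```text
blue [247.  257.5] (39.0, 30.0) 90.0 [365. 240.] (12.0, 30.0)
 z66 [492.57482832 271.93096634  66.        ] tri (array([495.53197994, 271.55313311,  64.63945769]), np.float64(5.732840216791645))
[[533.0, 296.0], [525.0, 240.0], [453.0, 248.0], [460.0, 303.0]]
blue [247.  257.5] (39.0, 30.0) 90.0 [365. 240.] (12.0, 30.0)
 z66 [492.57482832 271.93096634  66.        ] tri (array([495.53197994, 271.55313311,  64.63945769]), np.float64(5.732840216791645))
[[533.0, 296.0], [525.0, 240.0], [453.0, 248.0], [460.0, 303.0]]
orange [372.5 227. ] (30.0, 25.0) 90.0 [343.5 184. ] (8.0, 27.0)
 z66 [518.57418348  29.030754    66.        ] tri (array([519.30859551,  28.58349608,  63.02854134]), np.float64(0.6768509220462843))
[[550.0, 48.0], [544.0, 1.0], [487.0, 10.0], [493.0, 57.0]]
orange [373.5 228.5] (33.0, 27.0) 90.0 [343.5 182. ] (27.0, 12.0)
 z66 [515.47188088  27.58862342  66.        ] tri (array([517.53345424,  27.34166996,  67.26285263]), np.float64(4.477224938372562))
[[550.0, 48.0], [544.0, -3.0], [481.0, 7.0], [488.0, 58.0]]
cover [690.01945218 292.3694577 ]
cover [684.06665682 232.19091048]
cover [537.52544274 293.00735709]
cover [535.95179289 238.20708135]
```

View pics/c1.png

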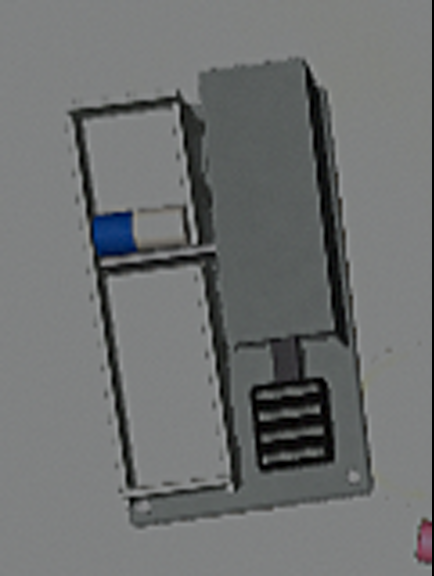

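The crop shows the pad with corners at about (251,386), (325,377), (333,461) and (259,470), so its middle is at full-image pixel (251,257.8). The arm and cover lie behind it, and the chute is to the left.

Run:
```python
from h import *;import pickle
d=pickle.load(open("s0.pkl","rb"));t,s=d["top"],d["side"]
f=lambda p,z:onz(t,(170+p[0]/3.6-.4,140+p[1]/3.6-.4),z)[:2]
P=[f(p,66) for p in((251,386),(325,377),(333,461),(259,470))]
print("pad c",np.mean(P,0),"sides",[np.linalg.norm(P[i]-P[i-1]).round(1) for i in range(4)])
C=[f(p,72) for p in((200,72),(305,58),(338,333),(232,345))]
B=[f(p,5) for p in((133,525),(370,492))]
C=np.array(C);print("cover",C.round(0).tolist())
ang=lambda v:np.degrees(np.arctan2(v[1],v[0]))
print("yaw",ang(C[0]-C[3]),ang(C[1]-C[2]),ang(P[0]-P[3]),ang(P[1]-P[2]),ang(B[0]-B[1])-90)
print("tri",tri(t,(251.0,257.4),s,(368,240)))
c=np.mean(P,0);y=np.radians(ang(C[0]-C[3]+C[1]-C[2]));R=np.array([[np.cos(y),-np.sin(y)],[np.sin(y),np.cos(y)]])
print("vial expected px",proj(t,[*(c+R@[115,68]),75]), "seen",170+140/3.6,140+230/3.6)
from scipy.spatial.transform import Rotation as Ro
print(Ro.from_euler('xyz',[-90.1,0,-25.7],degrees=True).as_matrix().round(2))
```

```text
pad c [492.25106623 264.95321307] sides [np.float64(44.0), np.float64(39.0), np.float64(44.1), np.float64(38.6)]
cover [[687.0, 294.0], [687.0, 237.0], [535.0, 235.0], [536.0, 291.0]]
yaw 1.2038364646425135 0.6271323641102665 -0.09312346076260783 -0.6141715228648358 0.22008529707521518
tri (array([492.00543877, 265.1975896 ,  61.0810656 ]), np.float64(0.545402775043676))
vial expected px [207.49368113 202.21938542] seen 208.88888888888889 203.88888888888889
[[ 0.9  -0.    0.43]
 [-0.43 -0.    0.9 ]
 [ 0.   -1.   -0.  ]]
```

Measured pad middle: (492, 265). The two views agree to 0.5 mm, the sides come out at 44 x 39 mm, and the vial reprojects within 2 px. Yaw is about 0. I'll move above the pad with the fingers closed.

Emit:
{"api": "move_arm", "payload": {"motion": "2.3 -2.8 0 0 0 0;4.6 -5.5 0 0 0 0;6.9 -8.3 0 0 0 0;9.2 -11.1 0 0 0 0;11.5 -13.9 0 0 0 0;13.8 -16.6 0 0 0 0;16.1 -19.4 0 0 0 0;18.4 -22.2 0 0 0 0;20.7 -24.9 0 0 0 0;23.0 -27.7 0 0 0 0", "fingers": 0, "squeeze": 20}}

```text
time: 0.93
tool_pos: [490.9, 262.0, 201.0]
tcp_rot: [-90.0, 0.0, -25.7]
ft_force: [0.8, -0.5, -0.1]
finger_gap: 0.4
```

Emit:
{"api": "move_arm", "payload": {"motion": "0 0 -3 0 0 0;0 0 -6 0 0 0;0 0 -9 0 0 0;0 0 -11 0 0 0;0 0 -11 0 0 0;0 0 -11 0 0 0"}}

```text
time: 1.43
tool_pos: [488.9, 263.0, 90.0]
tcp_rot: [-90.2, 0.1, -25.7]
ft_force: [-0.2, -0.0, 1.2]
finger_gap: 0.0
```

Run:
```python
from bench import readout, eyes
from h import *
S=readout.sense();print(S["time"],S["tool_pos"],S["tcp_rot"],S["ft_force"],S["finger_gap"])
a=eyes.snapshot("side")["image"][150:310,230:430];b=eyes.snapshot("top")["image"][140:300,160:320]
cv2.imwrite("pics/c2.png",np.hstack([cv2.resize(x,None,fx=2.2,fy=2.2,interpolation=2) for x in(a,b)]))
```

```text
1.4333 [488.94265931 262.98318586  90.01921566] [-90.16253569   0.14241148 -25.71654111] [-0.20218293 -0.03266653  1.20960238] 0.0439243933816978
```

View pics/c2.png

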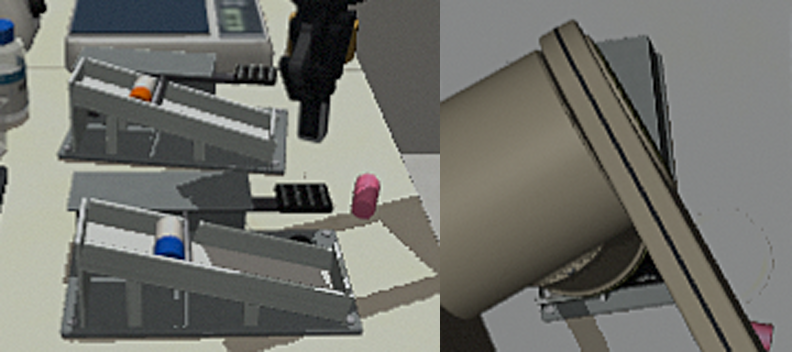

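The side view shows the fingertip at about (372,213) and the pad at (368,240). That gap looks larger than expected, so I'll check it against the projection.

Run:
```python
from bench import readout, eyes
from h import *
s=eyes.snapshot("side");S=readout.sense();print(S["tool_pos"])
print("tcp",proj(s,S["tool_pos"]),"pad",proj(s,[492,265,66]))
print("tip if seen at (372,213), y=263:")
c,d=ray(s,(372,213)); print(c+d*(263-c[1])/d[1]); print("z=90",onz(s,(372,213),90))
print([ (z,proj(s,[489,263,z]).round(1)) for z in(90,109,130)])
```

```text
[491.71648428 264.32382778  93.72594503]
tcp [369.25518357 224.76251646] pad [368.03816797 237.70112807]
tip if seen at (372,213), y=263:
[488.35456772 263.         117.72111102]
z=90 [479.46298128 214.41082936  90.        ]
[(90, array([370.5, 226.1])), (109, array([371.3, 217.2])), (130, array([372.2, 207. ]))]
```

Run:
```python
from bench import readout, eyes
from h import *
s=eyes.snapshot("side");w=eyes.snapshot("wrist");S=readout.sense();print(S["time"],S["tool_pos"],S["joint_pos"])
print("side tcp",proj(s,S["tool_pos"]),"wrist tcp",proj(w,S["tool_pos"]),"wrist pad",[proj(w,[492+a,265+b,66]).round(0).tolist() for a,b in((0,0),(23,20),(23,-20),(-23,-20),(-23,20))])
a=cv2.resize(s["image"][190:265,330:410],(400,375),interpolation=0)
cv2.imwrite("pics/c3.png",np.hstack([a,cv2.resize(w["image"],(400,250))[:250] if 0 else cv2.copyMakeBorder(cv2.resize(w["image"],(400,250)),0,125,0,0,0)]))
```

```text
1.6833 [491.68962382 264.29380233  93.64504371] [ 2.29969605e+01  5.25164813e+00  9.91503707e+01 -7.83897463e-04
  7.53952908e+01 -4.13002969e+01]
side tcp [369.26433788 224.79179256] wrist tcp [313.74582197 241.76318535] wrist pad [[315.0, 223.0], [357.0, 239.0], [303.0, 263.0], [271.0, 205.0], [328.0, 179.0]]
```

View pics/c3.png

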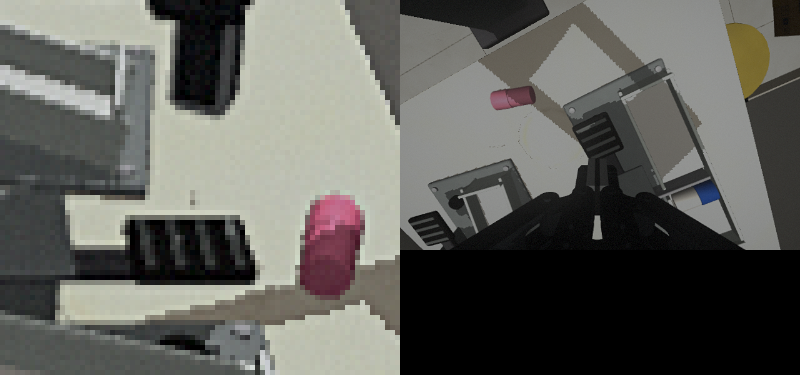

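Side view: fingertip at about (371,212) against a predicted (369,225), centred over the pad. Wrist view: pad at (317,216), as predicted, with the tip just behind it. Laterally it's fine, but the tip looks about 20 mm higher than the reported TCP. I'll descend in small steps, reading force to find contact.

Emit:
{"api": "move_arm", "payload": {"motion": "-0.3 -0.3 -1 0 0 0;-0.3 -0.3 -2 0 0 0;-0.3 -0.3 -2 0 0 0;-0.3 -0.3 -2 0 0 0"}}

```text
time: 2.02
tool_pos: [486.2, 260.1, 70.0]
tcp_rot: [-90.1, 0.1, -25.7]
ft_force: [-0.5, 0.3, -0.5]
finger_gap: 0.3
```

Emit:
{"api": "move_arm", "payload": {"motion": "0 0 -0.5 0 0 0;0 0 -1 0 0 0;0 0 -1 0 0 0;0 0 -1 0 0 0"}}

```text
time: 2.35
tool_pos: [487.0, 260.4, 60.8]
tcp_rot: [-90.0, 0.0, -25.7]
ft_force: [0.8, -0.2, 0.9]
finger_gap: 0.2
```

Run:
```python
from bench import readout, eyes
from h import *
s=eyes.snapshot("side");S=readout.sense();print(S["time"],S["tool_pos"],S["ft_force"],proj(s,S["tool_pos"]))
cv2.imwrite("pics/c4.png",cv2.resize(s["image"][180:310,250:410],None,fx=4,fy=4,interpolation=0))
```

```text
2.4 [487.22990754 260.56122821  61.22889633] [-0.30440494 -0.66222233 -0.66742409] [370.07655685 238.53341015]
```

View pics/c4.png

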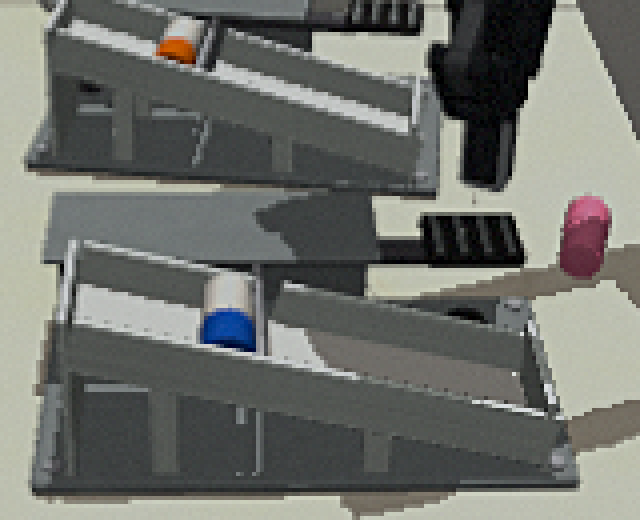

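The tip is at (371,227), still above the pad's far edge (row 234), with no contact at reported z=61. This could be a height offset or a y offset, so I'll triangulate the tip from the wrist and side views.

Run:
```python
from bench import readout, eyes
from h import *
w=eyes.snapshot("wrist");S=readout.sense();import pickle;pickle.dump((w,eyes.snapshot("side")),open("s4.pkl","wb"))
print(S["time"],S["tool_pos"],"tcp",proj(w,S["tool_pos"]),"pad",[proj(w,[492+a,265+b,66]).round(0).tolist() for a,b in((0,0),(23,20),(23,-20),(-23,-20),(-23,20))])
for z in(61,75,85): print(z,proj(w,[487,260,z]))
for y in(240,220): print(y,proj(w,[487,y,61]))
cv2.imwrite("pics/c5.png",cv2.resize(cv2.convertScaleAbs(w["image"][150:350,220:420],alpha=2.2,beta=10),None,fx=3,fy=3,interpolation=2))
```

```text
2.45 [487.40184033 260.65133099  61.48312177] tcp [314.20587208 242.40434445] pad [[325.0, 250.0], [374.0, 268.0], [311.0, 294.0], [274.0, 230.0], [340.0, 200.0]]
61 [312.87258086 241.90330935]
75 [312.71951391 253.5804099 ]
85 [312.59566483 263.03267012]
240 [281.79041589 255.48407588]
220 [251.63997854 268.64467646]
```

View pics/c5.png

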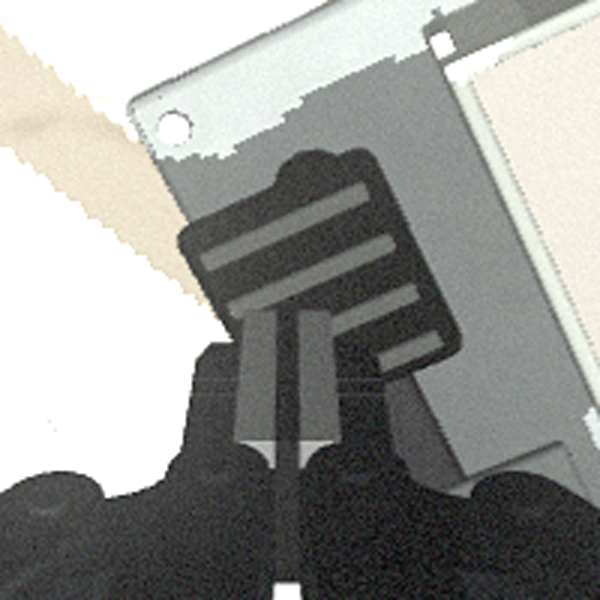

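In the wrist view the tip ends at full-image pixel (316,253), squarely in front of the pad, whose corners are where predicted. I'll triangulate with the side-view tip (371.3,227).

Run:
```python
from h import *;import pickle
w,s=pickle.load(open("s4.pkl","rb"))
print(tri(w,(315.7,253.3),s,(371.3,227)), "cam",ray(w,(320,200))[0])
for u in((279.7,229),(345,200),(374,263)): print(onz(w,u,66),onz(w,u,61))
```

```text
(array([484.98459439, 262.54477118,  85.86401105]), np.float64(5.344207908139821)) cam [410.82335092 298.09666425 234.84547472]
[469.92013032 248.1794838   66.        ] [471.67015588 246.70129256  61.        ]
[470.12929123 287.14685812  66.        ] [471.88551065 286.82260287  61.        ]
[511.8104534 286.5351379  66.       ] [514.80097188 286.19276786  61.        ]
```

Tip triangulates to about (485, 262, 83) and the pad to (491, 267). So horizontally it's right, but the real fingertip sits about 20 mm above the reported TCP. I'll continue down on force.

Emit:
{"api": "move_arm", "payload": {"motion": "0.2 0 -0.5 0 0 0;0.2 0 -1 0 0 0;0.2 0 -1 0 0 0;0.2 0 -1 0 0 0"}}

```text
time: 2.83
tool_pos: [488.8, 260.3, 50.6]
tcp_rot: [-90.1, 0.1, -25.7]
ft_force: [0.5, -0.4, 0.5]
finger_gap: -0.3
```

Emit:
{"api": "move_arm", "payload": {"motion": "0 0 -0.5 0 0 0;0 0 -1 0 0 0;0 0 -1 0 0 0;0 0 -1 0 0 0"}}

```text
time: 3.17
tool_pos: [488.8, 260.4, 40.7]
tcp_rot: [-90.1, 0.0, -25.7]
ft_force: [0.1, -0.5, 0.6]
finger_gap: -0.2
```

Emit:
{"api": "move_arm", "payload": {"motion": "0 0 -0.5 0 0 0;0 0 -1 0 0 0;0 0 -1 0 0 0;0 0 -1 0 0 0"}}

```text
time: 3.5
tool_pos: [489.4, 260.7, 31.4]
tcp_rot: [-90.0, -0.0, -25.7]
ft_force: [-1.5, 0.7, 3.0]
finger_gap: -0.1
```

Contact: 3 N, which matches the pad's breakaway force. I'll keep pressing.

Emit:
{"api": "move_arm", "payload": {"motion": "0 0 -0.5 0 0 0;0 0 -1 0 0 0;0 0 -1 0 0 0"}}

```text
time: 3.75
tool_pos: [489.4, 260.7, 20.9]
tcp_rot: [-90.0, -0.0, -25.7]
ft_force: [0.7, 1.6, 3.7]
finger_gap: -0.3
```

Emit:
{"api": "move_arm", "payload": {"motion": "0 0 -0.5 0 0 0;0 0 -1 0 0 0;0 0 -1 0 0 0"}}

```text
time: 4.0
tool_pos: [489.7, 260.6, 11.2]
tcp_rot: [-90.0, -0.0, -25.7]
ft_force: [1.3, 0.4, 4.8]
finger_gap: -0.1
```

Run:
```python
from bench import readout, eyes
from h import *
s=eyes.snapshot("side");S=readout.sense();print(S["time"],S["tool_pos"],S["ft_force"])
cv2.imwrite("pics/c6.png",cv2.resize(s["image"][180:310,250:410],None,fx=4,fy=4,interpolation=0))
```

```text
4.05 [489.74104952 260.68793258  11.59593137] [ 0.02178648 -1.22646244  5.60046258]
```

View pics/c6.png

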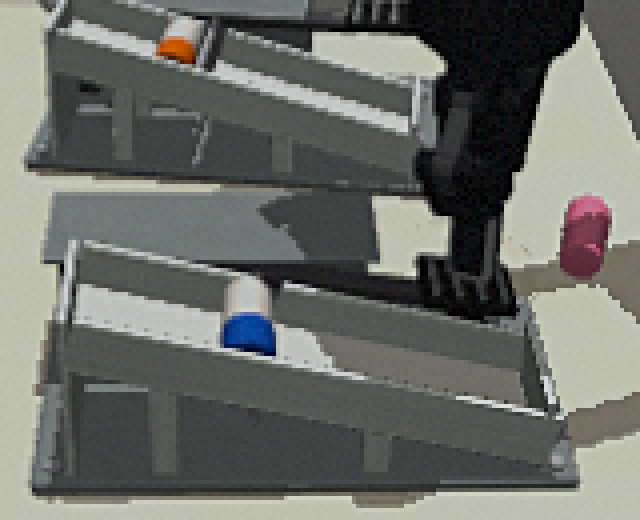

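The pad is going down, and the vial has crept to crop (250,310) as the gate sinks. The gripper is clear of the chute. I'll press on to the stop.

Emit:
{"api": "move_arm", "payload": {"motion": "0 0 -0.4 0 0 0;0 0 -0.8 0 0 0;0 0 -0.8 0 0 0"}}

```text
time: 4.3
tool_pos: [490.2, 260.7, 3.8]
tcp_rot: [-89.9, -0.1, -25.7]
ft_force: [1.0, -0.1, 7.6]
finger_gap: 0.2
```

Emit:
{"api": "move_arm", "payload": {"motion": "0 0 -0.2 0 0 0;0 0 -0.4 0 0 0;0 0 -0.4 0 0 0"}}

```text
time: 4.55
tool_pos: [490.7, 260.7, 0.4]
tcp_rot: [-89.9, -0.1, -25.7]
ft_force: [1.2, -0.8, 6.9]
finger_gap: -0.1
```

Emit:
{"api": "move_arm", "payload": {"motion": "0 0 -0.2 0 0 0;0 0 -0.3 0 0 0;0 0 -0.3 0 0 0"}}

```text
time: 4.8
tool_pos: [491.0, 260.8, -2.3]
tcp_rot: [-89.9, -0.1, -25.7]
ft_force: [2.0, 0.4, 7.6]
finger_gap: -0.1
```

Run:
```python
from bench import readout, eyes
from h import *
s=eyes.snapshot("side");S=readout.sense();print(S["time"],S["tool_pos"],S["ft_force"])
cv2.imwrite("pics/c7.png",cv2.resize(s["image"][180:310,250:410],None,fx=4,fy=4,interpolation=0))
```

```text
4.85 [491.03205194 260.81046124  -2.20179891] [ 2.48101977 -1.06713985  8.86771383]
```

View pics/c7.png

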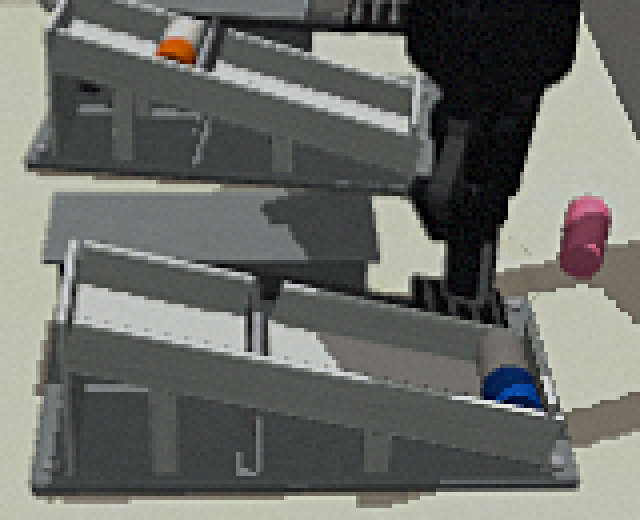

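The vial has rolled to the front stop (crop (510,370)). The force doesn't yet show a hard stop, so I'll press a bit further to reach it and hold.

Emit:
{"api": "move_arm", "payload": {"motion": "0 0 -0.3 0 0 0;0 0 -0.4 0 0 0;0 0 -0.4 0 0 0;0 0 -0.4 0 0 0"}}

```text
time: 5.18
tool_pos: [491.6, 261.0, -4.0]
tcp_rot: [-89.9, -0.2, -25.7]
ft_force: [-6.4, -5.2, 26.7]
finger_gap: 0.4
```

Emit:
{"api": "move_arm", "payload": {"motion": "0 0 -0.2 0 0 0;0 0 -0.4 0 0 0;0 0 -0.4 0 0 0;0 0 -0.4 0 0 0"}}

```text
time: 5.52
tool_pos: [492.0, 261.2, -5.5]
tcp_rot: [-89.9, -0.2, -25.7]
ft_force: [-16.9, -9.5, 48.9]
finger_gap: -0.0
```

The force rose to 49 N with almost no travel, so it's on the stop. I'll ease off slightly, hold, then lift gently.

Emit:
{"api": "move_arm", "payload": {"motion": "0 0 0.4 0 0 0;0 0 0.4 0 0 0;0 0 0.4 0 0 0;0 0 0.4 0 0 0;0 0 0.4 0 0 0"}}

```text
time: 5.93
tool_pos: [491.6, 261.0, -4.0]
tcp_rot: [-89.9, -0.2, -25.7]
ft_force: [-6.9, -5.3, 26.1]
finger_gap: -0.0
```

Emit:
{"api": "move_arm", "payload": {"motion": "0 0 0.7 0 0 0;0 0 1.5 0 0 0;0 0 2.3 0 0 0;0 0 3.1 0 0 0;0 0 3.9 0 0 0;0 0 4.7 0 0 0;0 0 5.5 0 0 0;0 0 8 0 0 0;0 0 11 0 0 0;0 0 14 0 0 0"}}

```text
time: 6.77
tool_pos: [488.1, 259.9, 132.5]
tcp_rot: [-90.1, 0.1, -25.7]
ft_force: [0.2, -0.2, -0.2]
finger_gap: -0.3
```

Emit:
{"api": "move_arm", "payload": {"motion": "-1 0 3 0 0 0;-2 0 5 0 0 0;-2 0 5 0 0 0;-2 0 5 0 0 0;-2 0 5 0 0 0;-2 0 5 0 0 0"}}

```text
time: 7.27
tool_pos: [468.5, 260.1, 180.6]
tcp_rot: [-90.1, 0.1, -25.7]
ft_force: [0.7, 0.5, -0.2]
finger_gap: -0.2
```

Run:
```python
from bench import readout, eyes
from h import *
s=eyes.snapshot("side");S=readout.sense();print(S["time"],S["tool_pos"],S["ft_force"])
im=s["image"];hsv=cv2.cvtColor(im,cv2.COLOR_BGR2HSV);m=cv2.inRange(hsv,(100,150,30),(130,255,255));m[:230]=0
print("blue px",np.argwhere(m).mean(0))
# expected vial centre (pad frame -8,68 ; z32), cap half
print(proj(s,[484,334,32]),proj(s,[484,346,32]))
cv2.imwrite("pics/c8.png",cv2.resize(im[180:310,250:410],None,fx=4,fy=4,interpolation=0))
```

```text
7.3167 [468.51883776 260.06264643 180.52935146] [ 0.01016103 -0.62103961 -0.99685519]
blue px [276.53271028 377.47663551]
[376.19351297 275.60741835] [377.20307112 279.98829955]
```

View pics/c8.png

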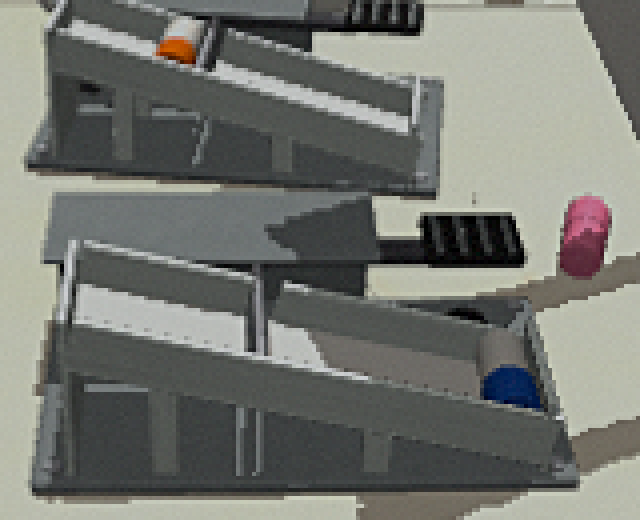

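The pad is back up at its original image position, the vial lies at the front stop (cap at (377,277), expected (377,280)), and the orange vial and treadle haven't moved. Handing in.

```bash
python3 -c "
from bench import r
print(r.hand_in())"
```

```text
the job is handed in; nothing more can be done
None
```

I pressed the blue dispenser's treadle to its stop with closed fingers, held it there, then let it up and handed the job in at about 7.3 s. No verdict was reported.

- **Press:** I held it about 0.7 s. The force climbed past the spring load to 49 N with almost no further travel, which showed the stop. It read 26 N when I eased off, before lifting.
- **Vial:** it rolled to the low front end of its chute. In the last side view its cap was at pixel (377,277), against an expected (377,280).
- **Treadle and arm:** the pad was back at its starting image position. The gripper was well clear, with force readings around zero.
- **Other dispenser:** the orange vial and its treadle had not moved in the images.

**One disagreement:** the pictures showed the fingertips about 20 mm higher than the reported tool position. Contact agreed: the pad first resisted between reported z = 41 and 31 mm, not at its 66 mm height. I therefore went by force instead of the reported height. I did not find the cause.

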